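# Square up a row of glass blanks on the kiln shelf

### The arm

A 6-joint arm with a two-finger parallel gripper is mounted at the origin on the work surface. World frame = base frame: x ahead of the robot, y to its left, z up, the work surface at z = 0. Lengths are in mm, angles in rad, forces in N, time in s.
With the tool pointing down it reaches from about 325 to 850 mm from the base axis. Payload 15.5 kg.
Tool frame: the origin (TCP) lies on the centre line of the jaws, within the pads' length; the fingertips stand 25 mm ahead of it and the grasp point (between the pads) lies 6 mm ahead of it; z points along the fingers, y is the line along which they close (so a half turn about z gives the same grasp; the last joint's range is limited). The gripper opens to 91 mm and grips with 3 to 60 N. Pads are 32 mm wide; open, the fingers measure 118 mm over their backs; the gripper's body (76 mm by 178 mm) begins 60 mm behind the grasp point.
Start: joints at [1.185, 0.494, 1.345, -0, 1.302, -0.096], TCP at [178.596, 598.941, 238.915] pointing down, gripper open.
Joint ranges: [-2.91, 2.91], [-0.82, 2.16], [0.22, 2.67], [-1.22, 4.37], [0.12, 2.79], [-3.08, 3.08]. Speed limits (rad/s): [1.89, 1.89, 2.57, 3.01, 3.01, 3.01].

### API

Orientations are given as a 3x3 rotation matrix whose columns are the frame's x, y, z axes.
In Python, from station import arm gives the robot as it stands. The module is installed in compiled form; this text tells all that it offers.
- The arm moves only by the tool send_rows, never from a script. Its argument "targets" is a list of rows, each a list of 3 entries, a list of its own where there are three numbers: the shift along the tool's x, y, z in m, then the turn about the tool's z in degrees, then the finger opening in m, from 0 to 0.0912. A call has exactly 10 rows; each row is the pose to reach, as a shift and turn from the pose commanded when the call began, along the tool's axes at that moment; what a row does not reach only later rows make up. A row lasts 1/8 s, in which the tool goes at most 62.5 mm and 10.7 degrees, less where a joint would pass 70% of its speed; a pose out of reach is approached as far as the arm can. A call with a gripper value outside its range is refused whole. The fingers move at their own pace and stop on an object; "force" is the grip in N (left out, the last holds). Time passes only in rows, so rows that repeat a pose let the fingers close, or fill a call up. It gives the time, the measured TCP pose, the force, the opening and the grip force at its end, in the units of the state.
- arm.get_obs(): the state, without advancing time (a new reading comes with each control period).
- arm.capture(name): name is "scene" or "top" or "wrist"; returns the picture (480x640x3 uint8, red, green, blue); there is no depth.
- arm.camera_model(name): a dict with "vertical_fov" (degrees; the focal length in pixels is half the picture's height over the tangent of half this angle, whatever the lens; pixels are square), "cx", "cy" (the principal point, pixels), "k1" (the pictures are not rectified: a ray, as slopes to the right and down, at radius r is drawn at 1 + k1 r^2 times it, then the intrinsics apply), "cam_to_world" (4x4, takes a point from camera to world coordinates); the wrist camera has in their place "tool_from_camera" (4x4, takes a point from camera to tool coordinates, whose origin is the TCP and whose axes are the flange's). Camera axes: x right, y up, looking along -z (the intrinsics and any distortion apply to the point x, -y, -z); pixel columns grow to the right and rows downward; lengths in mm; the calibration is good to about 2 mm. A picture is of the moment at which its call begins: read the wrist's pose just before it. camera_model takes no time and is no camera call.
- arm.sign_off(): hands the job in; it is judged then, once.
The state is a dict: "time_s": time; "qpos": joint angles; "qvel": joint speeds; "joint_efforts": joint torques, N m; "position": TCP position; "tcp_rot": TCP orientation; "ft_force": force on the tool from outside, world axes, zero at the start; "moment": the same for the moment, N m; "finger_gap": opening from 0.0 (shut) to 1.0 (fully open); "grasp_force": force on a finger pad.
Only numpy, scipy, OpenCV 4.12 (cv2) and the standard library are available. Lean on these libraries where they do the work, as an engineer would, in place of code of your own. Each camera call takes 0.05 s, during which the arm holds its last target. There are 200 camera calls.

### The job

Five square glass blanks lie in a ragged row on the kiln shelf: pick up the aluminium straightedge by its wooden handle and push the row back with its long edge until all five stand in one straight line, square and flush against the steel fence bar at the far edge, pressing the row firmly home, yet gently enough not to chip the glass. Touch the blanks with nothing but the straightedge, then lay it flat on the bench, off the kiln shelf, and leave the other things on the bench and shelf as they are.

Things in the scene. Friction and masses are not known exactly. Their poses are not given: they have to be found in the camera images.
- straightedge: Loose aluminium straightedge flat on the bench (z = 0), left or right of the shelf: blade 300 (its x) x 50 (y) x 5 mm; on its middle, square to the blade, an upright wooden handle 48 (y) x 16 mm (x), from 5 to 34 mm above the underside. About 0.24 kg (varies). Both long edges (y = +-25 mm) are straight pushing edges, 5 mm thick. Origin: centre of the underside, z up.
- shelf: Kiln shelf: fixed pale slab 220 mm (its x) by 360 mm (its y) by 18 mm thick lying on the bench, so its top is 18 mm above the bench. Origin: centre of the underside; z up, x points away from the robot towards the fence, whose rail has its origin 103 mm in +x of the shelf's middle. It lies in another place and yaw each time.
- stop: Fence: aluminium rail (x 10, y 250, z 12 mm) bolted along the shelf's far edge, with a rigid steel bar (x 15, y 270, z 13.5 mm) in front of it, parallel, clamped at a new setting each time: its near face lies 23 to 41 mm in -x of this origin; the setting is not measured. A firm press on the row is about 8 N, glass chips above 12 N. Origin: centre of the rail's underside, axes as the shelf's.
- weight: Bystander: small domed glass weight, 31 mm across, 26 mm high, loose on the shelf beside the -y end of the fence. Origin: centre of the underside.
- post: Bystander: round clay kiln post, 28 mm across, 38 mm high, loose on the shelf beside the +y end of the fence. Origin: centre of the underside.
- paddle: Bystander: black graphite paddle with wooden handle, 290 mm long, 65 mm wide, 18 mm high, lying on the bench on the other side of the shelf from the straightedge. Origin: centre of the underside, x along it towards the blade.
- blade: Bystander: brass shaping blade with a black handle, 236 mm long, 12 mm high, lying on the bench beyond the shelf. Origin: on the underside near its middle, x along it.
- pick: Bystander: wooden-handled pick, 195 mm long, 10 mm high, lying on the bench between robot and shelf. Origin: on the underside near its middle, x along it.
- jar: Bystander: glass jar 78 mm across, 95 mm high, with glass rods standing in it up to 230 mm high, on the bench at the right back. Origin: centre of the underside.
- blank1: Loose square blank of green glass, the leftmost (+y end) of the row of five: 38 x 38 x 8 mm, about 29 g (varies), flat on the shelf, at first 12 to 82 mm short of the fence bar and up to 0.18 rad askew; neighbours about 52 mm apart centre to centre. Origin: centre of the underside, x and y along its sides, x away from the robot.
- blank2: Loose square blank of green glass, number 2 of the row counted from the left (+y): 38 x 38 x 8 mm, about 29 g (varies), flat on the shelf, at first 12 to 82 mm short of the fence bar and up to 0.18 rad askew; neighbours about 52 mm apart centre to centre. Origin: centre of the underside, x and y along its sides, x away from the robot.
- blank3: Loose square blank of green glass, number 3 of the row counted from the left (+y): 38 x 38 x 8 mm, about 29 g (varies), flat on the shelf, at first 12 to 82 mm short of the fence bar and up to 0.18 rad askew; neighbours about 52 mm apart centre to centre. Origin: centre of the underside, x and y along its sides, x away from the robot.
- blank4: Loose square blank of green glass, number 4 of the row counted from the left (+y): 38 x 38 x 8 mm, about 29 g (varies), flat on the shelf, at first 12 to 82 mm short of the fence bar and up to 0.18 rad askew; neighbours about 52 mm apart centre to centre. Origin: centre of the underside, x and y along its sides, x away from the robot.
- blank5: Loose square blank of green glass, the rightmost (-y end) of the row of five: 38 x 38 x 8 mm, about 29 g (varies), flat on the shelf, at first 12 to 82 mm short of the fence bar and up to 0.18 rad askew; neighbours about 52 mm apart centre to centre. Origin: centre of the underside, x and y along its sides, x away from the robot.

How it is judged:
By the outcome, as a careful person would: the job done as asked, in the order asked, and still so for the second after the job is handed in, with the robot touching nothing.
It also fails if it takes over 69 s, if anything falls off the work surface, if the arm or the gripper's body presses on something with over 40 N, if the wrist force passes 120 N, or if a joint passes its speed limit or range.

## Working session

There is one attempt and no reset: what is moved stays moved. The work goes in short steps, Python scripts to look and compute and a tool call to move; the robot and the scene stay as the last step left them, time stands still between calls to the robot, and variables do not carry over. Pictures are saved under pics/ and viewed, at most 12 in all, crops included, and the job is handed in when it is done.

Besides the shell and the picture viewer there is one more tool, called as name([rows], argument=value, ...), one row to a line, values as JSON. send_rows: Moves the arm, as the interface text tells. Its arguments: {"type":"object","properties":{"targets":{"type":"array"},"force":{"type":"number"}},"required":["targets"]}

```bash
mkdir -p pics; python3 - <<'E'
from station import arm
import cv2,numpy as np
np.set_printoptions(precision=4,suppress=True)
o=arm.get_obs()
print(o)
for n in("top","scene"):
    im=arm.capture(n); cv2.imwrite(f"pics/{n}0.png",im[:,:,::-1])
for n in("top","scene","wrist"): print(n,arm.camera_model(n))
E
```

```text
{'time_s': 0.0, 'qpos': array([ 1.1855,  0.4942,  1.3461,  0.    ,  1.3025, -0.0955]), 'qvel': array([ 0.0018, -0.0016, -0.0005, -0.0008, -0.0014, -0.0005]), 'joint_efforts': array([  0.0032, -87.8807, -38.1852,   0.0709,   0.0534,  -0.0001]), 'position': array([178.4544, 598.6167, 238.3419]), 'tcp_rot': array([[-0.9583,  0.2858, -0.0005],
       [ 0.2858,  0.9583, -0.0011],
       [ 0.0001, -0.0012, -1.    ]]), 'ft_force': array([ 0.6967,  0.2303, -0.1952]), 'moment': array([-0.0029,  0.0182, -0.0354]), 'grasp_force': 0.0, 'finger_gap': 0.9964114270908193}
top {'vertical_fov': 43.072730770511505, 'cx': 322.58542096502725, 'cy': 242.65692794746522, 'k1': 0.038854157989818124, 'cam_to_world': array([[  -0.0139,    0.9958,   -0.0905,  482.9965],
       [  -0.9997,   -0.0122,    0.0189,   21.4876],
       [   0.0177,    0.0907,    0.9957, 1129.4854],
       [   0.    ,    0.    ,    0.    ,    1.    ]])}
scene {'vertical_fov': 50.007823978791876, 'cx': 322.7079952776105, 'cy': 238.1655782555148, 'k1': -0.029657950403226743, 'cam_to_world': array([[   0.0314,   -0.8568,    0.5148, 1197.6889],
       [   0.9995,    0.0272,   -0.0156,  -32.1159],
       [  -0.0007,    0.515 ,    0.8572, 1068.4933],
       [   0.    ,    0.    ,    0.    ,    1.    ]])}
wrist {'vertical_fov': 67.83661593829072, 'cx': 317.07274129862486, 'cy': 240.31712970602499, 'k1': 0.016240344340106464, 'tool_from_camera': array([[  -0.0008,    0.9676,    0.2525,   70.5116],
       [   1.    ,    0.0009,   -0.0003,    0.1541],
       [  -0.0005,    0.2525,   -0.9676, -145.8537],
       [   0.    ,    0.    ,    0.    ,    1.    ]])}
```

View pics/top0.png

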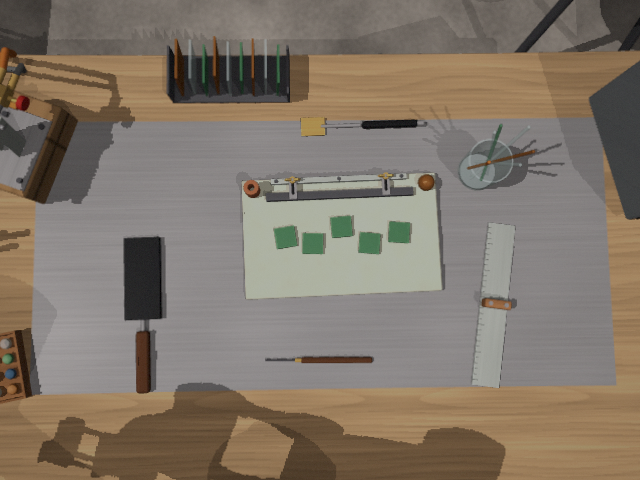

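The top view shows the shelf with corners near (243,180), (436,174), (441,290) and (246,299). The blanks are near (286,237), (313,243), (342,226), (370,243) and (400,232), and the bar's near face is around row 195. The straightedge is at right, with its handle at (496,303).

```bash
cat > h.py <<'E'
import numpy as np,cv2
from station import arm
np.set_printoptions(precision=4,suppress=True)
def ray(name,px,obs=None):
    m=arm.camera_model(name); f=240/np.tan(np.radians(m["vertical_fov"]/2))
    px=np.atleast_2d(np.array(px,float))
    d=(px-[m["cx"],m["cy"]])/f; s=d.copy()
    for _ in range(20): s=d/(1+m["k1"]*(s**2).sum(1,keepdims=True))
    v=np.c_[s[:,0],-s[:,1],-np.ones(len(s))]
    if name=="wrist":
        T=m["tool_from_camera"]; R=obs["tcp_rot"]
        return R@T[:3,3]+obs["position"], v@(R@T[:3,:3]).T
    T=m["cam_to_world"]; return T[:3,3], v@T[:3,:3].T
def at(name,px,z,obs=None):
    c,v=ray(name,px,obs); return c+v*((z-c[2])/v[:,2])[:,None]
def crop(im,x0,y0,x1,y1,k,fn):
    cv2.imwrite(fn,cv2.resize(im[y0:y1,x0:x1,::-1],None,fx=k,fy=k,interpolation=cv2.INTER_CUBIC))
E
python3 - <<'E'
from h import *
im=cv2.imread("pics/top0.png")[:,:,::-1]
crop(im,235,165,445,305,3.8,"pics/c1.png")
crop(im,460,215,530,395,3.3,"pics/c2.png")
print("shelf",at("top",[(243,180),(436,174),(441,290),(246,299)],18))
print("edge",at("top",[(488,222),(516,225),(499,388),(473,385)],5))
print("handle",at("top",[(496,303)],34), "blanks",at("top",[(286,237),(313,243),(342,226),(370,243),(400,232)],26))
E
```

```text
shelf [[ 701.9514  145.714    18.    ]
 [ 709.4297 -212.0949   18.    ]
 [ 494.5348 -214.6576   18.    ]
 [ 483.0417  140.7525   18.    ]]
edge [[ 620.0784 -309.1842    5.    ]
 [ 613.7958 -361.1307    5.    ]
 [ 316.0722 -316.7721    5.    ]
 [ 321.9575 -269.7752    5.    ]]
handle [[ 469.9057 -309.2511   34.    ]] blanks [[ 594.4169   67.0158   26.    ]
 [ 582.8388   17.9803   26.    ]
 [ 613.3845  -35.4051   26.    ]
 [ 581.5612  -85.9897   26.    ]
 [ 601.0757 -141.3053   26.    ]]
```

View pics/c1.png

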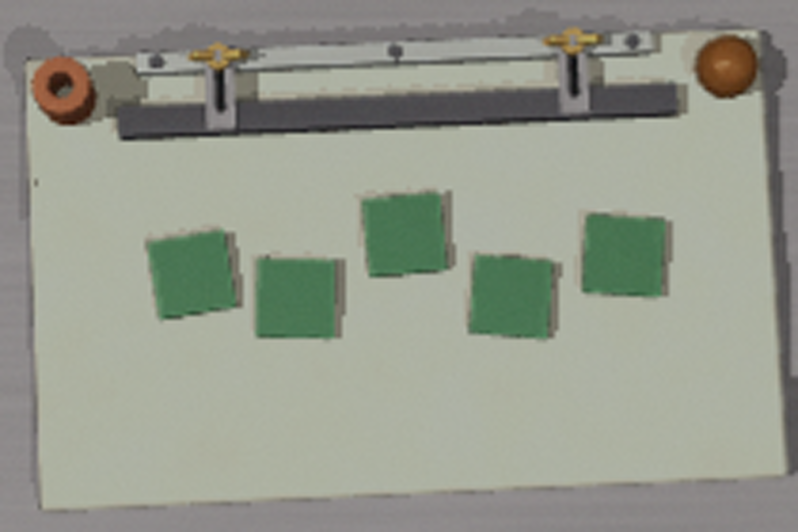

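View pics/c2.png

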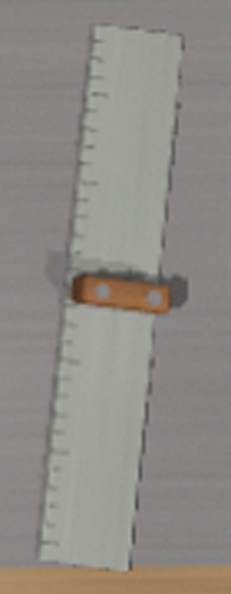

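In the crop, the bar's near foot runs from (119,138) to (678,114). The blanks' front and back corners are readable, and the handle top runs from (75,287) to (167,300) in the second crop.

```bash
python3 - <<'E'
from h import *
def c1(p): return (np.array(p)+.5)/3.8-.5+[235,165]
def c2(p): return (np.array(p)+.5)/3.3-.5+[460,215]
b=at("top",c1([(119,138),(678,114)]),18); print("bar foot",b, "yaw",np.degrees(np.arctan2(-(b[0]-b[1])[0],(b[0]-b[1])[1])))
s=at("top",c1([(27,60),(762,33),(787,474),(42,509)]),18);print("shelf",s)
for i in (0,3): 
    e=s[i]-s[(i+1)%4] if i==0 else s[3]-s[2]; print("yaw y-edge",np.degrees(np.arctan2(-e[0],e[1])),np.linalg.norm(e))
for a,c in((1,2),(0,3)):
    e=s[a]-s[c]; print("yaw x-edge",np.degrees(np.arctan2(e[1],e[0])),np.linalg.norm(e))
print("blank front low corners", at("top",c1([(162,319),(238,306),(256,338),(337,338),(371,277),(450,270),(468,334),(550,339),(582,293),(663,297)]),26))
e=at("top",c2([(93,24),(184,36),(130,570),(40,560)]),5);print("SE",e,e.mean(0))
d=(e[0]+e[1]-e[2]-e[3])/2;print("len",np.linalg.norm(d),"ang",np.degrees(np.arctan2(d[1],d[0])), np.linalg.norm(e[0]-e[1]))
h=at("top",c2([(75,278),(167,284),(167,312),(75,302)]),34);print("handle",h,h.mean(0))
print("jar",at("top",[(488,165)],0),at("top",[(478,171)],95))
E
```

```text
bar foot [[ 662.4432  103.6779   18.    ]
 [ 671.2105 -168.4184   18.    ]] yaw 1.8455134674563083
shelf [[ 701.1857  148.0403   18.    ]
 [ 710.7361 -210.5672   18.    ]
 [ 495.667  -216.0416   18.    ]
 [ 483.8105  141.3224   18.    ]]
yaw y-edge 1.5255371477967543 358.7346022945933
yaw y-edge 1.9002412257968464 357.56059859142107
yaw x-edge 1.4581076758588452 215.13881991138746
yaw x-edge 1.770144764565462 217.4790180678394
blank front low corners [[ 573.4545   83.0564   26.    ]
 [ 579.2473   46.6663   26.    ]
 [ 563.7734   38.2158   26.    ]
 [ 563.2841   -0.5432   26.    ]
 [ 592.4322  -17.2779   26.    ]
 [ 595.3501  -55.2967   26.    ]
 [ 564.4172  -63.3614   26.    ]
 [ 561.5236 -102.6549   26.    ]
 [ 583.4765 -118.5379   26.    ]
 [ 581.0693 -157.4411   26.    ]]
SE [[ 620.2246 -308.8788    5.    ]
 [ 612.7574 -359.9865    5.    ]
 [ 317.1753 -316.9049    5.    ]
 [ 323.1437 -267.5913    5.    ]] [ 468.3253 -313.3404    5.    ]
len 299.3190110638346 ang -8.1019550333701 51.65032129075433
handle [[ 477.5324 -285.1014   34.    ]
 [ 473.6886 -334.9979   34.    ]
 [ 458.5569 -334.3262   34.    ]
 [ 464.5487 -284.5848   34.    ]] [ 468.5816 -309.7526   34.    ]
jar [[ 729.1255 -314.662     0.    ]] [[ 698.1152 -268.7238   95.    ]]
```

send_rows([
  [[-0.032,-0.047,0.004],5,0.06],
  [[-0.064,-0.094,0.008],10,0.06],
  [[-0.096,-0.141,0.012],15,0.06],
  [[-0.128,-0.188,0.016],20,0.06],
  [[-0.16,-0.235,0.02],25,0.06],
  [[-0.192,-0.282,0.024],30,0.06],
  [[-0.224,-0.329,0.028],35,0.06],
  [[-0.256,-0.376,0.032],40,0.06],
  [[-0.288,-0.423,0.036],45,0.06],
  [[-0.32,-0.47,0.04],50,0.06],
])

```text
time_s: 1.35
position: [351.2, 55.3, 198.9]
tcp_rot: [[-0.394, 0.919, 0.0], [0.919, 0.394, 0.0], [-0.0, 0.0, -1.0]]
ft_force: [2.3, 1.0, -1.1]
finger_gap: 0.656
grasp_force: 0.0
```

```bash
cat >> h.py <<'E'
def togo(x,y,z,ang):
    "shift (m, tool axes) and turn (deg) to bring TCP to x,y,z with tool y at world angle ang"
    o=arm.get_obs();R=o["tcp_rot"];d=R.T@(np.array([x,y,z])-o["position"])/1000
    a=np.degrees(np.arctan2(R[1,1],R[0,1])); t=-(ang-a)
    print("t",o["time_s"],"pos",o["position"],"yang",round(a,2),"tilt",R[:,2],"F",o["ft_force"],"gap",o["finger_gap"]*91.2,"grip",o["grasp_force"]);print(" go",d,"turn",(t+180)%360-180);return o
E
python3 -c "
from h import *
togo(468,-311,130,-8.1)"
```

```text
t 1.35 pos [351.2071  55.2803 198.8915] yang 23.23 tilt [ 0.0004  0.     -1.    ] F [ 2.2806  1.0079 -1.0734] gap 59.83621276553818 grip 0.0
 go [-0.3826 -0.0372  0.0689] turn 31.33268305954502
```

send_rows([
  [[-0.048,-0.005,0.009],4,0.06],
  [[-0.096,-0.01,0.018],8,0.06],
  [[-0.144,-0.014,0.026],12,0.06],
  [[-0.192,-0.019,0.035],16,0.06],
  [[-0.24,-0.023,0.043],20,0.06],
  [[-0.288,-0.028,0.052],24,0.06],
  [[-0.336,-0.033,0.06],28,0.06],
  [[-0.383,-0.037,0.069],31.3,0.06],
  [[-0.383,-0.037,0.069],31.3,0.06],
  [[-0.383,-0.037,0.069],31.3,0.06],
])

```text
time_s: 2.6
position: [468.6, -308.6, 129.5]
tcp_rot: [[0.137, 0.991, -0.001], [0.991, -0.137, 0.001], [0.001, -0.001, -1.0]]
ft_force: [0.8, 0.3, -0.3]
finger_gap: 0.656
grasp_force: 0.0
```

```bash
python3 -c "
from h import *
o=togo(468,-311,32,-8.1)
cv2.imwrite('pics/w1.png',arm.capture('wrist')[:,:,::-1])"
```

```text
t 2.6 pos [ 468.573  -308.6256  129.5482] yang -7.9 tilt [-0.0009  0.0009 -1.    ] F [ 0.7788  0.3049 -0.3382] gap 59.79818952393153 grip 0.0
 go [-0.0025 -0.0001  0.0975] turn 0.19878493926128726
```

View pics/w1.png

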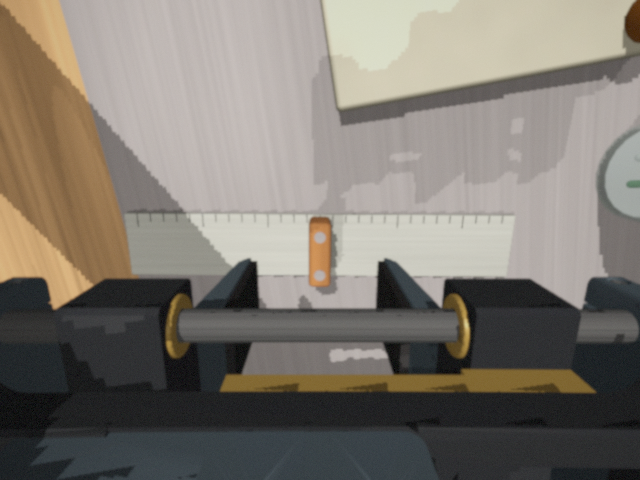

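In the wrist view the blade's corners are at (126,212), (515,214), (508,277) and (130,276). The handle top spans x 309–331 and y 218–287.

```bash
python3 -c "
from h import *
o=arm.get_obs()
e=at('wrist',[(126,212),(515,214),(508,277),(130,276)],5,o);print(e,e.mean(0))
d=e[1]-e[0];print(np.linalg.norm(d),np.degrees(np.arctan2(d[1],d[0])),np.linalg.norm(e[0]-e[3]))
h=at('wrist',[(309,218),(331,218),(331,286),(310,287)],34,o);print(h,h.mean(0))
togo(*h.mean(0)[:2],32,-8.1)
"
```

```text
[[ 327.3595 -265.4341    5.    ]
 [ 621.8115 -307.8644    5.    ]
 [ 616.2981 -358.7344    5.    ]
 [ 316.4578 -316.353     5.    ]] [ 470.4817 -312.0964    5.    ]
297.493348613513 -8.199832227162663 52.07290541445478
[[ 466.8013 -283.713    34.    ]
 [ 481.8043 -285.7949   34.    ]
 [ 475.4003 -335.4209   34.    ]
 [ 460.2368 -334.1031   34.    ]] [ 471.0607 -309.758    34.    ]
t 2.65 pos [ 468.6201 -308.2607  129.8038] yang -7.87 tilt [-0.0007  0.0007 -1.    ] F [ 0.6179  0.8782 -0.1311] gap 59.88001473072826 grip 0.0
 go [-0.0012  0.0027  0.0978] turn 0.23059807226908902
```

send_rows([
  [[-0.002,0.0025,0.02],0.2,0.06],
  [[-0.002,0.0025,0.045],0.2,0.06],
  [[-0.002,0.0025,0.07],0.2,0.06],
  [[-0.002,0.0025,0.088],0.2,0.06],
  [[-0.002,0.0025,0.0965],0.2,0.06],
  [[-0.002,0.0025,0.0965],0.2,0.06],
  [[-0.002,0.0025,0.0965],0.2,0.0],
  [[-0.002,0.0025,0.0965],0.2,0.0],
  [[-0.002,0.0025,0.0965],0.2,0.0],
  [[-0.002,0.0025,0.0965],0.2,0.0],
], force=55)

```text
time_s: 3.9
position: [471.3, -311.5, 33.6]
tcp_rot: [[0.141, 0.99, 0.0], [0.99, -0.141, -0.0], [-0.0, 0.0, -1.0]]
ft_force: [-0.1, -0.1, 0.2]
finger_gap: 0.249
grasp_force: 0.0
```

```bash
python3 -c "
from h import *
togo(471,-311,120,-8.1)
"
```

```text
t 3.9 pos [ 471.2926 -311.4951   33.5603] yang -8.11 tilt [ 0.0001 -0.0001 -1.    ] F [-0.141  -0.1096  0.2126] gap 22.753392839048626 grip 0.0
 go [ 0.0004 -0.0003 -0.0864] turn -0.005282426386287398
```

send_rows([
  [[0,0,0],0,0.0],
  [[0,0,0],0,0.0],
  [[0,0,0],0,0.0],
  [[0,0,0],0,0.0],
  [[0,0,-0.005],0,0.0],
  [[0,0,-0.02],0,0.0],
  [[0,0,-0.04],0,0.0],
  [[0,0,-0.06],0,0.0],
  [[0,0,-0.08],0,0.0],
  [[0,0,-0.08],0,0.0],
])

```text
time_s: 5.15
position: [472.1, -312.0, 115.3]
tcp_rot: [[0.141, 0.99, 0.003], [0.99, -0.141, -0.002], [-0.002, 0.003, -1.0]]
ft_force: [-0.3, 0.7, -2.4]
finger_gap: 0.171
grasp_force: 55.0
```

```bash
python3 -c "
from h import *
togo(500,-50,110,-88.3)
"
```

```text
t 5.15 pos [ 472.0814 -312.0396  115.3311] yang -8.1 tilt [ 0.0026 -0.0021 -1.    ] F [-0.2669  0.705  -2.3879] gap 15.628219577754654 grip 54.99923586845398
 go [ 0.2634 -0.0093  0.0048] turn 80.19940904169238
```

send_rows([
  [[0.02,0,0],6,0.0],
  [[0.05,0,0],14,0.0],
  [[0.082,0.001,0],23,0.0],
  [[0.114,0.001,0],32,0.0],
  [[0.146,0.002,0],41,0.0],
  [[0.178,0.002,0],50,0.0],
  [[0.21,0.003,0],59,0.0],
  [[0.24,0.003,0],68,0.0],
  [[0.265,0.004,0],75,0.0],
  [[0.278,0.004,0],80.1,0.0],
])

```text
time_s: 6.4
position: [514.2, -35.5, 112.9]
tcp_rot: [[1.0, 0.029, -0.001], [0.029, -1.0, 0.0], [-0.001, -0.0, -1.0]]
ft_force: [-0.4, 0.0, -1.2]
finger_gap: 0.173
grasp_force: 55.0
```

send_rows([
  [[0,0,0],0,0.0],
  [[0,0,0],0,0.0],
  [[0,0,0.01],0,0.0],
  [[0,0,0.02],0,0.0],
  [[0,0,0.03],0,0.0],
  [[0,0,0.04],0,0.0],
  [[0,0,0.04],0,0.0],
  [[0,0,0.04],0,0.0],
  [[0,0,0.04],0,0.0],
  [[0,0,0.04],0,0.0],
])

```text
time_s: 7.65
position: [514.6, -36.8, 73.7]
tcp_rot: [[1.0, 0.031, 0.001], [0.031, -1.0, -0.0], [0.001, 0.0, -1.0]]
ft_force: [-0.2, -0.0, -2.0]
finger_gap: 0.173
grasp_force: 55.0
```

```bash
python3 -c "
from h import *
o=togo(515,-37,53.3,-88.25)
cv2.imwrite('pics/w2.png',arm.capture('wrist')[:,:,::-1])
cv2.imwrite('pics/top2.png',arm.capture('top')[:,:,::-1])
"
```

```text
t 7.65 pos [514.5961 -36.8094  73.6904] yang -88.21 tilt [ 0.0005 -0.0001 -1.    ] F [-0.2054 -0.0171 -1.9786] gap 15.751309912642215 grip 54.99932885169983
 go [0.0004 0.0002 0.0204] turn 0.043247498979297916
```

View pics/w2.png

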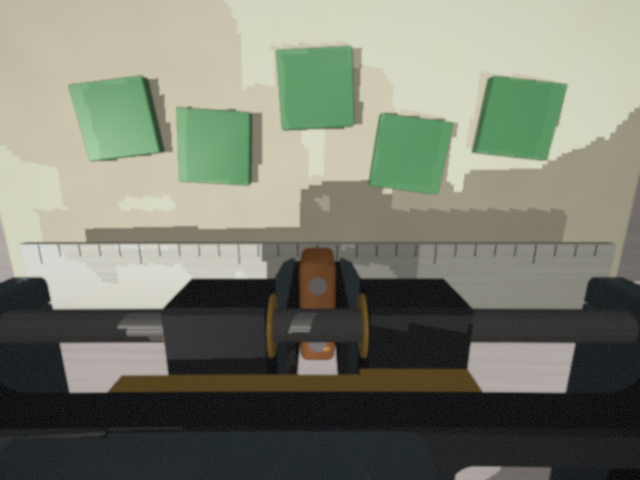

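The blade's front edge runs level from (22,242) to (613,242), clear of all the blanks, whose lowest front corners are near row 190. Next I lower it and start pushing.

send_rows([
  [[0,0,0.008],0,0.0],
  [[0,0,0.014],0,0.0],
  [[0,0,0.018],0,0.0],
  [[0,0,0.0203],0,0.0],
  [[0,0,0.0203],0,0.0],
  [[0.004,0,0.0203],0,0.0],
  [[0.009,0,0.0203],0,0.0],
  [[0.014,0,0.0203],0,0.0],
  [[0.018,0,0.0203],0,0.0],
  [[0.02,0,0.0203],0,0.0],
])

```text
time_s: 9.0
position: [534.7, -36.2, 53.1]
tcp_rot: [[1.0, 0.031, 0.0], [0.031, -1.0, -0.0], [0.0, 0.0, -1.0]]
ft_force: [0.9, 0.7, -1.6]
finger_gap: 0.17
grasp_force: 55.0
```

```bash
python3 -c "
from h import *
o=togo(600,-35,53.3,-88.25);print(o['moment'])
e=at('wrist',[(22,242),(613,242)],45,dict(position=np.array([514.6,-36.8,73.7]),tcp_rot=o['tcp_rot']));print(e,np.linalg.norm(e[0]-e[1]))
"
```

```text
t 9.0 pos [534.7243 -36.1564  53.1122] yang -88.2 tilt [ 0.0001 -0.     -1.    ] F [ 0.9327  0.6819 -1.6027] gap 15.506287717368716 grip 54.999327063560486
 go [ 0.0653  0.0009 -0.0002] turn 0.047911687302246264
[-0.0549  0.2159 -0.0443]
[[ 535.2049  111.8521   45.    ]
 [ 544.3072 -183.9483   45.    ]] 295.94042290925296
```

send_rows([
  [[0.004,0,0],0,0.0],
  [[0.008,0,0],0,0.0],
  [[0.012,0,0],0,0.0],
  [[0.016,0,0],0,0.0],
  [[0.02,0,0],0,0.0],
  [[0.024,0,0],0,0.0],
  [[0.028,0,0],0,0.0],
  [[0.032,0,0],0,0.0],
  [[0.036,0,0],0,0.0],
  [[0.04,0,0],0,0.0],
])

```text
time_s: 10.25
position: [574.6, -34.9, 53.1]
tcp_rot: [[1.0, 0.031, -0.0], [0.031, -1.0, -0.0], [-0.0, 0.0, -1.0]]
ft_force: [-1.0, 0.4, -2.9]
finger_gap: 0.171
grasp_force: 55.0
```

```bash
python3 -c "
from h import *
for i in range(4):
    im=arm.capture('wrist'); o=arm.get_obs(); print(o['ft_force'],o['moment'])
o=togo(603,-35,53.3,-88.25)
cv2.imwrite('pics/w3.png',im[:,:,::-1])
"
```

```text
[ 0.2615  0.1845 -1.2242] [-0.0578  0.0812 -0.0197]
[-0.1868  0.0018 -2.4718] [-0.066   0.1475  0.0221]
[-0.2667 -0.4285 -2.6384] [-0.0571  0.2411  0.0323]
[ 1.0173 -0.5759 -1.7497] [-0.038   0.1542 -0.0307]
t 10.45 pos [574.4995 -34.9079  53.0859] yang -88.21 tilt [ 0.0002 -0.     -1.    ] F [ 1.0173 -0.5759 -1.7497] gap 15.863027539866268 grip 54.999298453330994
 go [ 0.0285  0.001  -0.0002] turn 0.043857210311500694
```

View pics/w3.png

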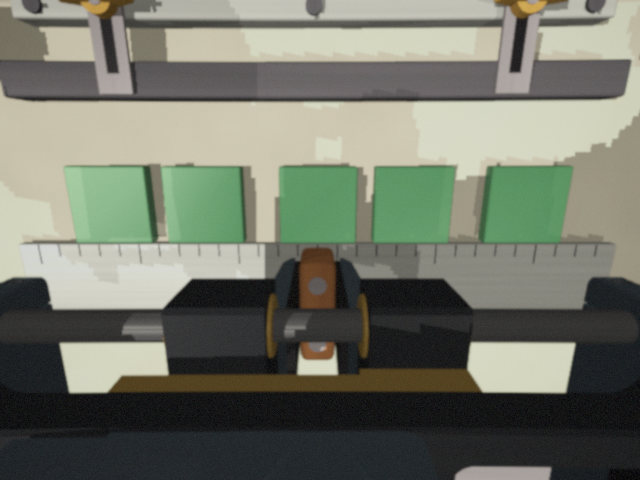

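All five blanks are now square against the blade, with their back edges at row 166. The bar's near face is around rows 95–100 and looks parallel. I'll zoom in on the bar to get the gap and yaw.

```bash
python3 -c "
from h import *
im=cv2.imread('pics/w3.png')
# two end pieces of bar edge + blanks' back edges, stacked, x5
a=im[85:180,0:155];b=im[85:180,480:635]
cv2.imwrite('pics/w3c.png',cv2.resize(np.hstack([a,b])[:, :],None,fx=2.5,fy=5,interpolation=cv2.INTER_CUBIC))
g=cv2.GaussianBlur(im,(3,3),0).astype(float).mean(2)
for x in (40,75,145,200,260,350,400,470,560,600): print(x,g[86:106,x].astype(int))
"
```

```text
40 [ 97  98  99 101 102 102 101  99  95  86  71  55  43  46  74 120 160 180
 186 187]
75 [ 97  98  99 100 101 101 101 100  96  88  77  62  49  54  86 130 164 181
 188 189]
145 [ 95  95  96  98  99 100 100 100  98  92  82  69  55  51  75 123 166 185
 190 191]
200 [ 93  94  95  98  99  99  99  98  97  92  84  71  57  51  68 112 158 183
 191 192]
260 [105 105 106 108 110 111 111 111 109 105  97  85  70  62  78 116 158 184
 193 195]
350 [106 106 106 106 107 108 108 108 107 103  95  82  67  58  72 111 153 179
 189 191]
400 [103 103 100  96  94  94  95  95  94  88  79  67  56  57  82 126 165 186
 193 194]
470 [103 102 103 103 104 104 105 104 101  95  85  70  57  63  99 149 186 203
 207 208]
560 [ 98  99  98  98  99  99  98  96  92  82  70  60  67 100 146 181 198 204
 205 205]
600 [ 96  96  96  97  98  97  95  92  86  77  63  54  70 115 162 190 200 202
 203 203]
```

View pics/w3c.png

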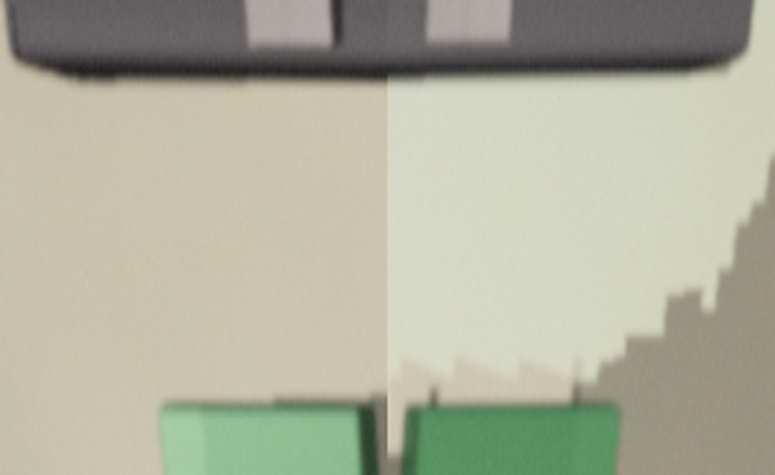

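```bash
python3 -c "
from h import *
o=arm.get_obs()
p=at('wrist',[(75,100.73),(145,100.95),(200,101.2),(260,101.3),(350,101.3),(400,100.9),(470,100.6),(560,99.7),(600,99.3)],18,o)
f=np.polyfit(p[:,1],p[:,0],1);print(np.degrees(np.arctan(-f[0])),np.polyval(f,-35),p[:,0]-np.polyval(f,p[:,1]))
q=at('wrist',[(67,166.5),(151,166.5),(164,166.5),(244,166.5),(280,166.5),(356,166.5),(375,166.5),(455,166.5),(487,166.5),(570,166.5)],26,o)
g=np.polyfit(q[:,1],q[:,0],1);print(np.degrees(np.arctan(-g[0])),np.polyval(g,-35),q[:,1])
e=at('wrist',[(22,242),(613,242)],24.5,o);print(e)
"
```

```text
1.8474091921905957 667.1349798521161 [-0.0196  0.0447  0.0102 -0.0037 -0.0629  0.0269 -0.027   0.0232  0.0082]
1.7507942849749487 637.1262044097915 [  84.9846   45.7065   39.5894    1.7869  -15.2836  -51.3502  -60.3595
  -98.1827 -113.2361 -151.9822]
[[ 595.1482  113.6506   24.5   ]
 [ 604.2251 -181.9583   24.5   ]]
```

send_rows([
  [[0.003,0,0],-0.1,0.0],
  [[0.006,0,0],-0.1,0.0],
  [[0.009,0,0],-0.1,0.0],
  [[0.012,0,0],-0.1,0.0],
  [[0.015,0,0],-0.1,0.0],
  [[0.018,0,0],-0.1,0.0],
  [[0.021,0,0],-0.1,0.0],
  [[0.023,0,0],-0.1,0.0],
  [[0.025,0,0],-0.1,0.0],
  [[0.026,0,0],-0.1,0.0],
])

```text
time_s: 11.7
position: [600.5, -34.1, 53.1]
tcp_rot: [[0.999, 0.033, 0.0], [0.033, -0.999, -0.0], [0.0, 0.0, -1.0]]
ft_force: [-1.9, 0.1, -2.1]
finger_gap: 0.171
grasp_force: 55.0
```

send_rows([
  [[0.0003,0,0],0,0.0],
  [[0.0006,0,0],0,0.0],
  [[0.0009,0,0],0,0.0],
  [[0.0012,0,0],0,0.0],
  [[0.0015,0,0],0,0.0],
  [[0.0018,0,0],0,0.0],
  [[0.002,0,0],0,0.0],
  [[0.0022,0,0],0,0.0],
  [[0.0024,0,0],0,0.0],
  [[0.0025,0,0],0,0.0],
])

```text
time_s: 12.95
position: [602.9, -34.0, 53.1]
tcp_rot: [[0.999, 0.033, 0.0], [0.033, -0.999, -0.0], [0.0, 0.0, -1.0]]
ft_force: [-0.3, -1.5, -1.1]
finger_gap: 0.173
grasp_force: 55.0
```

```bash
cat >> h.py <<'E'
def ft(n=4):
    F=[];M=[]
    for i in range(n):
        im=arm.capture('wrist'); o=arm.get_obs(); F.append(o['ft_force']);M.append(o['moment'])
    print("F",np.mean(F,0),np.std(F,0),"M",np.mean(M,0),np.std(M,0),"pos",o["position"],o["time_s"]); return im,o
E
python3 -c "
from h import *
im,o=ft(6)
cv2.imwrite('pics/w4.png',im[:,:,::-1])
cv2.imwrite('pics/w4c.png',cv2.resize(im[85:260,:],None,fx=1.25,fy=3,interpolation=cv2.INTER_CUBIC)[:,:,::-1])
"
```

```text
F [-0.2801  0.13   -2.8509] [0.5036 0.5065 0.3308] M [-0.0437  0.3049 -0.0086] [0.0257 0.0354 0.0199] pos [602.8982 -34.0001  53.1246] 13.25
```

View pics/w4c.png

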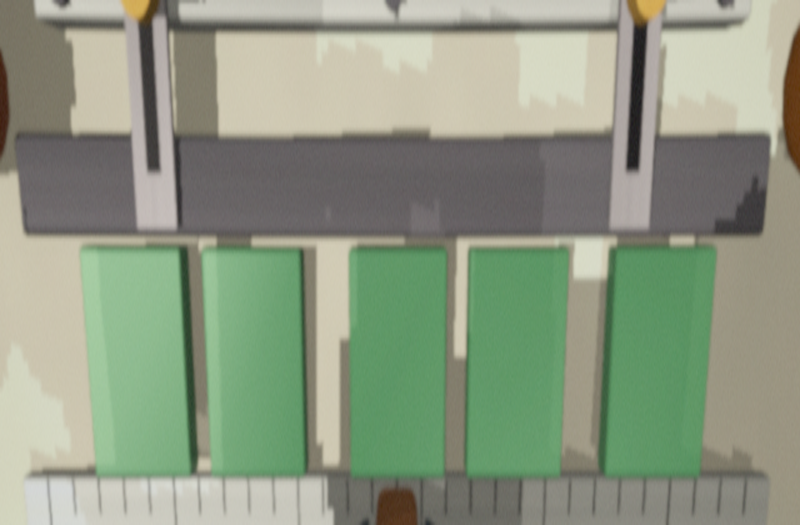

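The row is straight, with about 3–4 px (roughly 2 mm) left to the bar all along (bar edge row 236, blanks' back edge row 247 in the 3× crop). I'll close in slowly from here.

send_rows([
  [[0.0002,0,0],0,0.0],
  [[0.0004,0,0],0,0.0],
  [[0.0006,0,0],0,0.0],
  [[0.0008,0,0],0,0.0],
  [[0.001,0,0],0,0.0],
  [[0.0011,0,0],0,0.0],
  [[0.0012,0,0],0,0.0],
  [[0.0013,0,0],0,0.0],
  [[0.0014,0,0],0,0.0],
  [[0.0014,0,0],0,0.0],
])

```text
time_s: 14.5
position: [604.3, -34.0, 53.1]
tcp_rot: [[0.999, 0.033, -0.0], [0.033, -0.999, -0.0], [-0.0, 0.0, -1.0]]
ft_force: [-0.7, -0.1, -2.7]
finger_gap: 0.17
grasp_force: 55.0
```

```bash
python3 -c "
from h import *
ft(4)"
```

```text
F [-0.2553 -0.3604 -2.5313] [0.6882 0.1784 0.6961] M [-0.0663  0.2934  0.0004] [0.0167 0.033  0.0404] pos [604.2904 -33.9167  53.1346] 14.7
```

send_rows([
  [[0.0001,0,0],0,0.0],
  [[0.0002,0,0],0,0.0],
  [[0.0003,0,0],0,0.0],
  [[0.0004,0,0],0,0.0],
  [[0.0005,0,0],0,0.0],
  [[0.0006,0,0],0,0.0],
  [[0.0006,0,0],0,0.0],
  [[0.0006,0,0],0,0.0],
  [[0.0006,0,0],0,0.0],
  [[0.0006,0,0],0,0.0],
])

```text
time_s: 15.95
position: [604.5, -33.9, 53.1]
tcp_rot: [[0.999, 0.033, -0.001], [0.033, -0.999, 0.0], [-0.001, -0.0, -1.0]]
ft_force: [-4.9, -0.4, 1.0]
finger_gap: 0.173
grasp_force: 55.0
```

```bash
python3 -c "
from h import *
ft(3)"
```

```text
F [-4.9239 -0.7902  0.8969] [0.3791 0.5188 0.0334] M [-0.2075  1.1145  0.0113] [0.0041 0.0315 0.0187] pos [604.576  -33.919   53.0711] 16.1
```

send_rows([
  [[5e-05,0,0],0,0.0],
  [[5e-05,0,0],0,0.0],
  [[0.0001,0,0],0,0.0],
  [[0.0001,0,0],0,0.0],
  [[0.00015,0,0],0,0.0],
  [[0.00015,0,0],0,0.0],
  [[0.0002,0,0],0,0.0],
  [[0.0002,0,0],0,0.0],
  [[0.0002,0,0],0,0.0],
  [[0.0002,0,0],0,0.0],
])

```text
time_s: 17.35
position: [604.6, -33.9, 53.1]
tcp_rot: [[0.999, 0.033, -0.001], [0.033, -0.999, 0.0], [-0.001, -0.0, -1.0]]
ft_force: [-6.8, -1.4, 1.3]
finger_gap: 0.175
grasp_force: 55.0
```

```bash
python3 -c "
from h import *
ft(4)"
```

```text
F [-6.1318 -1.2656  1.2121] [0.4967 0.3838 0.4909] M [-0.2412  1.2856  0.0114] [0.0211 0.021  0.0134] pos [604.5674 -33.925   53.044 ] 17.55
```

send_rows([
  [[5e-05,0,0],0,0.0],
  [[0.0001,0,0],0,0.0],
  [[0.00015,0,0],0,0.0],
  [[0.0002,0,0],0,0.0],
  [[0.00025,0,0],0,0.0],
  [[0.0003,0,0],0,0.0],
  [[0.00035,0,0],0,0.0],
  [[0.0004,0,0],0,0.0],
  [[0.0004,0,0],0,0.0],
  [[0.0004,0,0],0,0.0],
])

```text
time_s: 18.8
position: [604.6, -33.9, 53.0]
tcp_rot: [[0.999, 0.033, -0.002], [0.033, -0.999, 0.0], [-0.002, -0.0, -1.0]]
ft_force: [-7.6, -1.8, 1.9]
finger_gap: 0.171
grasp_force: 55.0
```

```bash
python3 -c "
from h import *
ft(4)"
```

```text
F [-7.7944 -1.4253  2.4164] [0.2437 0.4126 0.5417] M [-0.2822  1.5828  0.0074] [0.0189 0.0226 0.0251] pos [604.5955 -33.9062  52.9873] 19.0
```

send_rows([
  [[5e-05,0,0],0,0.0],
  [[0.0001,0,0],0,0.0],
  [[0.00015,0,0],0,0.0],
  [[0.0002,0,0],0,0.0],
  [[0.00025,0,0],0,0.0],
  [[0.0003,0,0],0,0.0],
  [[0.0004,0,0],0,0.0],
  [[0.0005,0,0],0,0.0],
  [[0.0005,0,0],0,0.0],
  [[0.0005,0,0],0,0.0],
])

```text
time_s: 20.25
position: [604.6, -33.9, 52.9]
tcp_rot: [[0.999, 0.033, -0.003], [0.033, -0.999, 0.0], [-0.003, -0.0, -1.0]]
ft_force: [-10.4, -2.0, 3.8]
finger_gap: 0.174
grasp_force: 55.0
```

```bash
python3 -c "
from h import *
im,o=ft(4)
cv2.imwrite('pics/w5c.png',cv2.resize(im[85:260,:],None,fx=1.25,fy=3,interpolation=cv2.INTER_CUBIC)[:,:,::-1])"
```

```text
F [-10.0513  -1.4786   3.0388] [0.4214 0.2018 0.2807] M [-0.3663  1.9738  0.0118] [0.0153 0.013  0.0364] pos [604.6541 -33.8747  52.9182] 20.45
```

View pics/w5c.png

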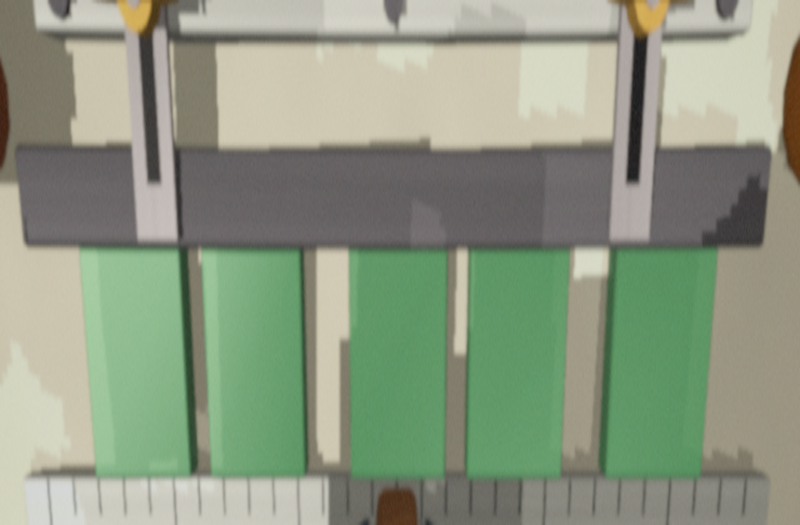

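The row is home: blanks and bar meet along row 245 with no gap, and the wrist reads about 10 N with Mz near 0. I'll back off and carry the straightedge to its old place.

send_rows([
  [[-0.0007,0,0],0,0.0],
  [[-0.0015,0,0],0,0.0],
  [[-0.0035,0,0],0,0.0],
  [[-0.007,0,0],0,0.0],
  [[-0.013,0,0],0,0.0],
  [[-0.022,0,0],0,0.0],
  [[-0.033,0,0],0,0.0],
  [[-0.044,0,-0.001],0,0.0],
  [[-0.055,0,-0.005],0,0.0],
  [[-0.065,0,-0.012],0,0.0],
])

```text
time_s: 21.7
position: [540.1, -36.0, 65.5]
tcp_rot: [[0.999, 0.033, -0.0], [0.033, -0.999, 0.0], [-0.0, -0.0, -1.0]]
ft_force: [0.3, -0.5, -1.9]
finger_gap: 0.178
grasp_force: 55.0
```

send_rows([
  [[-0.012,0,-0.01],0,0.0],
  [[-0.02,0,-0.02],0,0.0],
  [[-0.026,0,-0.03],0,0.0],
  [[-0.03,0,-0.04],0,0.0],
  [[-0.03,0,-0.05],0,0.0],
  [[-0.03,0,-0.055],0,0.0],
  [[-0.03,0,-0.055],0,0.0],
  [[-0.03,0,-0.055],0,0.0],
  [[-0.03,0,-0.055],0,0.0],
  [[-0.03,0,-0.055],0,0.0],
])

```text
time_s: 22.95
position: [510.9, -37.0, 119.9]
tcp_rot: [[0.999, 0.033, -0.0], [0.033, -0.999, 0.0], [-0.0, -0.0, -1.0]]
ft_force: [-0.0, -0.4, -2.3]
finger_gap: 0.169
grasp_force: 55.0
```

```bash
python3 -c "
from h import *
togo(470,-318,115,-8.1)
cv2.imwrite('pics/top5.png',arm.capture('top')[:,:,::-1])
"
```

```text
t 22.95 pos [510.9256 -37.0053 119.8996] yang -88.1 tilt [-0.0004  0.0001 -1.    ] F [-0.0284 -0.36   -2.3304] gap 15.39069667936103 grip 54.99931275844574
 go [-0.0502  0.2795  0.0049] turn -80.00297682383086
```

send_rows([
  [[-0.005,0.02,0],-5,0.0],
  [[-0.011,0.05,0],-12,0.0],
  [[-0.017,0.082,0],-21,0.0],
  [[-0.023,0.114,0],-30,0.0],
  [[-0.029,0.146,0],-39,0.0],
  [[-0.035,0.178,0],-48,0.0],
  [[-0.041,0.21,0],-57,0.0],
  [[-0.046,0.24,0],-66,0.0],
  [[-0.049,0.265,0],-74,0.0],
  [[-0.05,0.279,0],-80,0.0],
])

```text
time_s: 24.25
position: [470.1, -318.8, 120.0]
tcp_rot: [[0.138, 0.99, 0.0], [0.99, -0.138, -0.0], [-0.0, 0.0, -1.0]]
ft_force: [-0.2, 0.3, -2.1]
finger_gap: 0.174
grasp_force: 55.0
```

send_rows([
  [[0,0,0],0,0.0],
  [[0,0,0.01],0,0.0],
  [[0,0,0.025],0,0.0],
  [[0,0,0.04],0,0.0],
  [[0,0,0.055],0,0.0],
  [[0,0,0.068],0,0.0],
  [[0,0,0.076],0,0.0],
  [[0,0,0.08],0,0.0],
  [[0,0,0.08],0,0.0],
  [[0,0,0.08],0,0.0],
])

```text
time_s: 25.5
position: [470.5, -317.7, 40.5]
tcp_rot: [[0.141, 0.99, 0.001], [0.99, -0.141, -0.0], [-0.0, 0.001, -1.0]]
ft_force: [-1.3, -0.9, -1.9]
finger_gap: 0.173
grasp_force: 55.0
```

```bash
python3 -c "
from h import *
togo(470,-318,33.6,-8.1)
"
```

```text
t 25.5 pos [ 470.4794 -317.7295   40.5115] yang -8.11 tilt [ 0.0005 -0.0004 -1.    ] F [-1.2664 -0.8638 -1.8975] gap 15.734480164984902 grip 54.99921977519989
 go [-0.0003 -0.0004  0.0069] turn -0.008249094656946454
```

Lower to the bench, open, then rise.

send_rows([
  [[0,0,0.002],0,0.0],
  [[0,0,0.004],0,0.0],
  [[0,0,0.0055],0,0.0],
  [[0,0,0.0065],0,0.0],
  [[0,0,0.0068],0,0.0],
  [[0,0,0.0068],0,0.0],
  [[0,0,0.0068],0,0.05],
  [[0,0,0.0068],0,0.05],
  [[0,0,0.0068],0,0.05],
  [[0,0,0.0068],0,0.05],
])

```text
time_s: 26.75
position: [470.3, -317.5, 33.3]
tcp_rot: [[0.141, 0.99, -0.0], [0.99, -0.141, 0.0], [0.0, -0.0, -1.0]]
ft_force: [-0.2, -0.0, 0.9]
finger_gap: 0.547
grasp_force: 0.0
```

send_rows([
  [[0,0,0],0,0.05],
  [[0,0,0],0,0.05],
  [[0,0,0],0,0.05],
  [[0,0,-0.015],0,0.05],
  [[0,0,-0.04],0,0.05],
  [[0,0,-0.07],0,0.05],
  [[0,0,-0.1],0,0.05],
  [[0,0,-0.13],0,0.05],
  [[0,0,-0.15],0,0.05],
  [[0,0,-0.15],0,0.05],
])

```text
time_s: 28.0
position: [470.9, -318.0, 185.6]
tcp_rot: [[0.141, 0.99, 0.003], [0.99, -0.141, -0.002], [-0.002, 0.003, -1.0]]
ft_force: [0.3, 0.4, -1.3]
finger_gap: 0.549
grasp_force: 0.0
```

send_rows([
  [[0,-0.02,-0.02],0,0.05],
  [[0,-0.04,-0.04],0,0.05],
  [[0,-0.06,-0.06],0,0.05],
  [[0,-0.08,-0.08],0,0.05],
  [[0,-0.08,-0.1],0,0.05],
  [[0,-0.08,-0.1],0,0.05],
  [[0,-0.08,-0.1],0,0.05],
  [[0,-0.08,-0.1],0,0.05],
  [[0,-0.08,-0.1],0,0.05],
  [[0,-0.08,-0.1],0,0.05],
])

```text
time_s: 29.25
position: [391.1, -306.2, 283.0]
tcp_rot: [[0.141, 0.99, -0.0], [0.99, -0.141, 0.0], [0.0, -0.0, -1.0]]
ft_force: [0.8, -0.5, -0.1]
finger_gap: 0.552
grasp_force: 0.0
```

```bash
python3 -c "
from h import *
togo(470,-318,33.6,-8.1)
im=arm.capture('top')
a=cv2.resize(im[165:305,235:445],None,fx=3.8,fy=3.8,interpolation=cv2.INTER_CUBIC)
cv2.imwrite('pics/top6.png',im[:,:,::-1]);cv2.imwrite('pics/c6.png',a[:,:,::-1])
"
```

```text
t 29.25 pos [ 391.0887 -306.1754  283.0442] yang -8.1 tilt [-0.0003  0.0003 -1.    ] F [ 0.7762 -0.4789 -0.0565] gap 50.35147416583213 grip 0.0
 go [-0.0007  0.0799  0.2494] turn 0.0008233712210881095
```

View pics/top6.png

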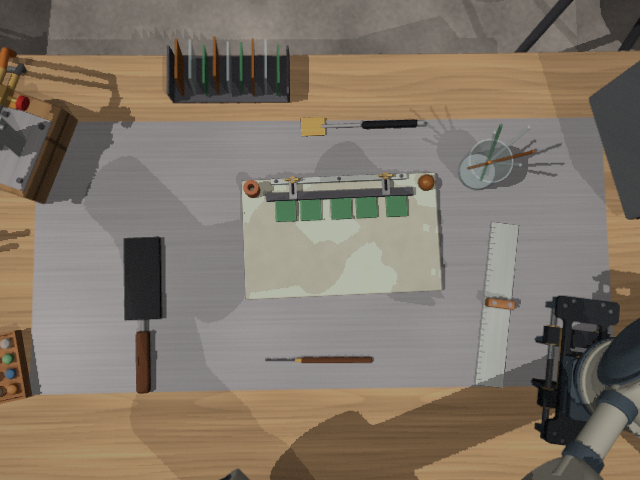

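View pics/c6.png

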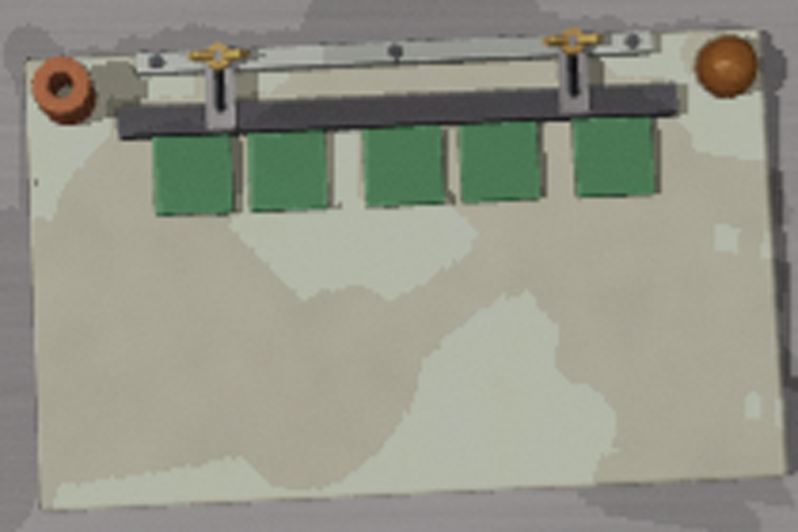

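The five blanks (front edges from row 215 at left to row 196 at right in the crop) sit flush along the bar. The straightedge lies flat on the bench with its handle at (499,303), and everything else is where it was.

```bash
python3 -c "
from station import arm
print(arm.sign_off())"
```

```text
the job is handed in; nothing more can be done
None
```

I pushed all five blanks flush against the fence bar, pressing the row home at about 10 N. The straightedge is back flat on the bench, nothing else looked moved in the last picture, and I handed the job in at about 29 s; no verdict came back.

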